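# Right the tipped oil can in its rack and lock it in

### The job

The oil can has fallen over in front of its rack. Raise it by its red cap until its top end leans on the rack's red back panel and let go, then push its foot in until it stands upright with its back against the panel. Then swing the yellow bar shut across the front of the can, push the green-topped locking pin fully down, and leave the other things on the bench where they are.

Things in the scene. Friction and masses are not known exactly. Their poses are not given: they have to be found in the camera images.
- rack: Can rack fixed to the bench, open in front and above. Origin: bench level, middle of the front face of its upright red back panel (170 mm wide, 170 high, 12 thick); +y points into the panel, +x along it to the pin's side, z up. The panel is slippery. Rails (x 69 to 81 either side, y -100 to 0, 25 high) bound the bay; posts 16 square: x -80, y -88, 45 high (hinge), x 115, y -88, 60 high (staple).
- can: Blue oblong oil can with a red cap, 0.35 to 0.65 kg, 100 mm wide (x), 60 deep (y), 160 tall (z, foot to top). Origin: centre of its foot. It starts lying, +y face down, top roughly towards the panel. Too wide to grip across. Leaning 20 to 40 degrees from upright, top on the panel, it stays; its foot pushed in, its top climbs the panel, and below about 20 degrees it settles upright.
- can_cap (a point): Centre of the can's red cap: round, 30 mm in diameter, 22 mm long along the can's z, in the middle of its top; this point is 171 mm from the centre of the foot and lies 30 mm above the bench at the start. Gripped lightly here across its width, the can swings between the fingers about the line through them, its foot dragging on the bench. Axes as the can's.
- can_lip (a point): Middle of the can's top edge on its back (+y) side: 30 mm from the can's axis, 160 mm above its foot. It (or, leaning far, the rim of the cap) touches the panel when the can leans there.
- bar (a joint): Angle of the yellow bar (rad) about its upright hinge: 0 = shut, across the front of the bay, along the rack's +x; it grows as it swings out, clockwise from above (1.57: along the rack's -y). Starts at 1.85 to 2.15, stops at 0 and 2.6, stays where left, needs under 2 N. Bar 205 mm long, 10 thick, 18 to 42 above the bench; on it an upright hoop (10 thick, 35 to 125 from the hinge, up to 115 high).
- bar_hinge (a point): Hinge axis of the bar, at the middle of the bar's height: 80 mm to -x and 105 mm to -y of the rack's origin, 30 mm above the bench. Shut, the bar's front face is 110 mm from the panel.
- bar_end (a point): Free end of the bar, on its centre line, 205 mm from the hinge.
- pin (a joint): How far the captive locking pin has been pushed down (m): starts raised, 0 to 0.003; 0.035 is fully down, its rod then passing in front of the shut bar through both ears of the staple. It slides straight down with about 3 N of friction and stays where it is left. Not to be pushed before the bar is shut.
- pin_top (a point): Middle of the top face of the pin's round green knob (24 mm diameter, 12 mm thick): 115 mm to +x and 120 mm to -y of the rack's origin, 160 mm above the bench when raised, 125 mm when fully down.
- bay (a point): Point on the bench where the middle of the can's foot belongs: middle of the bay, 30 mm in front of the panel (rack x 0, y -30 mm). The bay is 138 mm wide and its floor is the bench.
- spray: White spray can, 66 mm diameter, 200 mm tall, standing beside the back panel on the robot's (-x) side; a bystander. Origin: centre of its underside.
- driver: Screwdriver with lime-green handle lying on the robot's side of the fallen can; a bystander. Origin near its middle, at bench level.
- clamp: Steel ring 52 mm in diameter, 14 mm high, lying on the +x side of the fallen can; a bystander.
- motor: Aluminium gear motor, about 90 mm round and 80 mm high, beyond the back panel; a bystander.
- jar: Glass jar with yellow lid, 68 mm diameter, 80 mm tall, at the robot's right; a bystander.
- wrench: Steel wrench lying at the robot's right; a bystander.

How it is judged:
By the outcome, as a careful person would: the job done as asked, in the order asked, and still so for the second after the job is handed in, with the robot touching nothing.
It also fails if it takes over 67 s, if anything falls off the work surface, if the arm or the gripper's body presses on something with over 40 N, if the wrist force passes 120 N, or if a joint passes its speed limit or range.

### The arm

A 6-joint arm with a two-finger parallel gripper is mounted at the origin on the work surface. World frame = base frame: x ahead of the robot, y to its left, z up, the work surface at z = 0. Lengths are in m, angles in degrees, forces in N, time in s.
With the tool pointing down it reaches from about 0.25 to 0.725 m from the base axis. Payload 9.7 kg.
Tool frame: the origin (TCP) lies at the very end of the fingers, on their centre line; the grasp point (between the pads) lies grasp_offset behind it (grasp_offset is the distance from the TCP to the grasp point, in m); z points along the fingers, y is the line along which they close (so a half turn about z gives the same grasp; the last joint's range is limited). The gripper opens to 85 mm and grips with 20 to 120 N. Pads are 22 mm wide; open, the fingers measure 114 mm over their backs; the gripper's body (76 mm by 85 mm) begins 54 mm behind the grasp point. The pads swing forward as they close: fully open they stand 13 mm farther back than shut.
Start: joints at [65.088, 4.979, 10.078, 95.1, 0, 90], TCP at [0.232, 0.499, 0.207] pointing down, gripper open.
Joint ranges: [-179.16, 179.16], [-48.56, 103.87], [-65.8, 70.77], [-126.05, 130.52], [-82.76, 87.17], [-180, 180]. Speed limits (degrees/s): [127.2, 127.2, 147.25, 180, 180, 180].

### API

Orientations are given as [roll, pitch, yaw] about the fixed x, y, z axes, in that order (R = Rz(yaw) Ry(pitch) Rx(roll)).
In Python, from workcell import get_obs, camera, calibration, job_done, recognise, cut_out, mark_of, grasp_offset gives the robot as it stands.
- The arm moves only by the tool servo_tool, never from a script. Its argument "moves" is a list of rows, each a list of 3 entries, a list of its own where there are three numbers: the turn, a rotation vector about the tool's x, y, z in degrees, then the shift along the tool's x, y, z in m, then the opening in per cent of the stroke, from 0 (shut) to 100 (fully open). In form: [[[ax, ay, az], [x, y, z], claw], ...]. A call has 1 to 12 rows; each row shifts and turns the commanded pose from where the row before left it, along the tool's axes as they then stand; what a row does not reach is not made up. A row lasts 1/10 s, in which the tool goes at most 50 mm and 8.59 degrees, less where a joint would pass 70% of its speed; a pose out of reach is approached as far as the arm can. A call is refused whole if a number of a shift passes 0.05 or a number of a turn 8.59, either way. A call with a gripper value outside its range is refused whole. The fingers move at their own pace and stop on an object; "force" is the grip in N (left out, the last holds). Time passes only in rows, so rows that do not move let the fingers close. It gives the time, the measured TCP pose, the force, the opening and the grip force at its end, in the units of the state.
- get_obs(): the state, without advancing time (a new reading comes with each control period).
- camera(name): name is "side" or "top"; returns (picture, depth): 384x512x3 uint8, red, green, blue; 384x512 float32, m along the optical axis (not along the pixel's ray), 0 where there is no reading.
- calibration(name): a dict with "camera_matrix" (3x3 intrinsics, pixels), "R" (3x3) and "t" (3): a world point X has camera coordinates R X + t. Camera axes: x right, y down, z forward; pixel columns grow to the right and rows downward; lengths in m; the calibration is good to about 2 mm. A picture is of the moment at which its call begins. calibration takes no time and is no camera call.
- job_done(): hands the job in; it is judged then, once.
Trained networks look in the newest picture that a camera, given by its name, has taken for a name from the list of things; names that differ only in an ending like _2 or _b are one class to them, and where a whole thing is asked for, a point or a joint stands for the part that bears it (a point fixed in the world has none). Each returns a list of dicts, best first, with "score" (0 to 1); they miss things now and then, are a little off and sometimes report something else, mostly with a low value. They report only what shows in the picture. A call takes as long as a camera call.
- recognise(name, camera): "xyz" ([x, y, z] in m, in the coordinates of the camera as it stood for that picture, good to about 4 mm: the middle of the surface that is visible of it).
- cut_out(name, camera): "mask" (384x512 bool, what is visible of it).
- mark_of(name, camera): "xyz" ([x, y, z] in m, in the coordinates of the camera as it stood for that picture, good to about 4 mm: a listed point, or the origin of a listed thing).
The state is a dict: "time": time; "q": joint angles; "qd": joint speeds; "joint_efforts": joint torques, N m; "ee_pos": TCP position; "tcp_rot": TCP orientation; "wrist_force": force on the tool from outside, world axes, zero at the start; "torque": the same for the moment, N m; "opening": finger opening in m; "grasp_force": force on a finger pad.
Only numpy, scipy, OpenCV 4.12 (cv2) and the standard library are available. Lean on these libraries where they do the work, as an engineer would, in place of code of your own. Each camera call takes 0.05 s, during which the arm holds its last target. There are 200 camera calls.

## Working session

There is one attempt and no reset: what is moved stays moved. The work goes in short steps, Python scripts to look and compute and a tool call to move; the robot and the scene stay as the last step left them, time stands still between calls to the robot, and variables do not carry over. Pictures are saved under pics/ and viewed, at most 10 in all, crops included, and the job is handed in when it is done.

Besides the shell and the picture viewer there is one more tool, called as name(argument=value, ...) on one line, values as JSON. servo_tool: Moves the arm, as the interface text tells. Its arguments: {"type":"object","properties":{"moves":{"type":"array"},"force":{"type":"number"}},"required":["moves"]}

```bash
mkdir -p pics
cat > h.py <<'E'
import numpy as np, cv2
from workcell import *
from scipy.spatial.transform import Rotation as Ro
def w(cam,p):
    c=calibration(cam); return np.array(c["R"]).T@(np.array(p)-np.array(c["t"]))
def snap(cam,fn=None):
    im,d=camera(cam)
    if fn: cv2.imwrite("pics/"+fn,im[:,:,::-1])
    return im,d
def st():
    o=get_obs(); print(round(o["time"],2),np.round(o["ee_pos"],4),np.round(o["tcp_rot"],2),"F",np.round(o["wrist_force"],1),"op",np.round(o["opening"],4),"g",np.round(o["grasp_force"],1),"q",np.round(o["q"],1))
def marks(cam,names,f=mark_of):
    for n in names:
        for r in f(n,cam)[:2]: print(cam,f.__name__,n,round(r["score"],2),np.round(w(cam,r["xyz"]),4))
E
cat > a.py <<'E'
from h import *
print(grasp_offset); st()
a,_=snap("top");marks("top",["rack","can","can_cap","can_lip","bar_hinge","bar_end","pin_top","bay","spray","driver","clamp"])
b,_=snap("side");marks("side",["rack","can_cap","bar_hinge","bar_end","pin_top","spray","bay"])
cv2.imwrite("pics/1t.png",a[:,:,::-1]);cv2.imwrite("pics/1s.png",b[:,:,::-1])
E
python3 a.py
```

```text
0.0187
0.0 [0.2316 0.4986 0.2064] [-179.92   -0.    155.09] F [-0.5  0.1 -0.2] op 0.0855 g 0.0 q [65.1  5.  10.  95.1  0.  90. ]
top call rack 0.6 [ 0.5832  0.2398 -0.003 ]
top call can 0.94 [ 0.5564 -0.1264  0.0286]
top call can 0.37 [ 0.5631 -0.4593 -0.0009]
top call can_cap 0.83 [0.5498 0.0387 0.0338]
top call bar_hinge 0.92 [0.4981 0.1435 0.0287]
top call bar_end 0.77 [ 0.4111 -0.044   0.0255]
top call bar_end 0.33 [ 0.4164 -0.4315 -0.0008]
top call pin_top 0.39 [0.692  0.1109 0.1573]
top call pin_top 0.26 [ 0.6957 -0.1492 -0.0038]
top call bay 0.71 [5.901e-01 2.093e-01 1.000e-04]
top call spray 0.75 [0.4432 0.2973 0.0029]
top call driver 0.68 [ 0.3917 -0.1704 -0.0046]
top call clamp 0.7 [ 0.6956 -0.144  -0.0021]
top call clamp 0.36 [0.4448 0.296  0.0007]
side call rack 0.82 [0.5896 0.2347 0.0038]
side call can_cap 0.75 [0.5468 0.0368 0.0282]
side call bar_hinge 0.95 [0.5027 0.1358 0.0281]
side call bar_end 0.61 [ 0.4084 -0.0479  0.0343]
side call pin_top 0.39 [0.6959 0.1093 0.1556]
side call bay 0.88 [ 0.5875  0.2091 -0.0057]
```

View pics/1t.png

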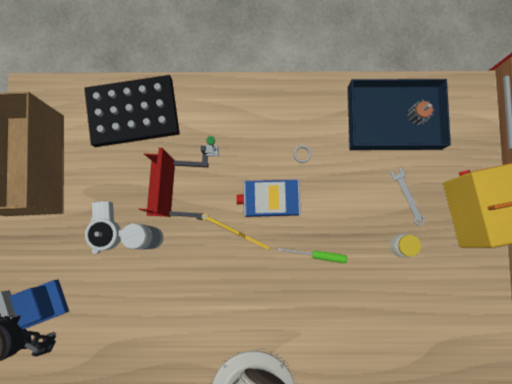

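View pics/1s.png

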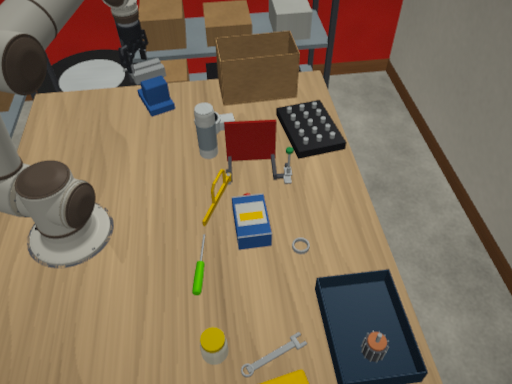

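The top view shows the can lying at (272,198), its cap at (240,199) pointing left towards the panel at (160,183). The bar runs from (205,216) to (268,248), and the pin knob is at (211,141). Next I'll refine the can and rack geometry from the masks, then move.

```bash
cat >> h.py <<'E'
def cloud(cam,d,m):
    K=np.array(calibration(cam)["camera_matrix"]); v,u=np.nonzero(m&(d>0)); z=d[v,u]
    p=np.c_[(u-K[0,2])/K[0,0]*z,(v-K[1,2])/K[1,1]*z,z]
    c=calibration(cam); return (p-np.array(c["t"]))@np.array(c["R"])
E
python3 - <<'E'
from h import *
for cam in ("top","side"):
    im,d=snap(cam)
    for n in ("can","can_cap","rack","bar"):
        r=cut_out(n,cam)
        if not r: print(cam,n,None); continue
        p=cloud(cam,d,r[0]["mask"])
        print(cam,n,round(r[0]["score"],2),len(p),"lo",np.round(np.percentile(p,2,axis=0),3),"hi",np.round(np.percentile(p,98,axis=0),3),"med",np.round(np.median(p,0),3))
        if n=="can": p=p[(p[:,2]>.05)&(p[:,2]<.07)]
        if n=="rack": p=p[p[:,2]>.15]
        if n=="can" or n=="rack": 
            (c,s,a)=cv2.minAreaRect((p[:,:2]*1000).astype(np.float32)); print("  rect",np.round(c,1),np.round(s,1),round(a,1))
E
```

```text
top can 0.73 2153 lo [ 0.505 -0.128  0.013] hi [0.602 0.037 0.065] med [ 0.553 -0.048  0.06 ]
  rect [554.8 -51.8] [101.3 159.9] 1.4
top can_cap 0.98 2118 lo [ 0.505 -0.128  0.024] hi [0.602 0.034 0.065] med [ 0.553 -0.049  0.06 ]
top rack 0.64 2875 lo [ 0.422 -0.019 -0.002] hi [0.702 0.311 0.171] med [0.585 0.238 0.045]
  rect [630.2 213. ] [101.9 247.9] 52.4
top bar 0.64 2495 lo [0.436 0.008 0.   ] hi [0.699 0.31  0.171] med [0.594 0.238 0.055]
side can 0.31 342 lo [ 0.37  -0.273  0.003] hi [ 0.403 -0.113  0.028] med [ 0.387 -0.224  0.022]
  rect [0. 0.] [0. 0.] 0.0
side can_cap 0.78 1802 lo [ 0.504 -0.139  0.008] hi [0.601 0.019 0.064] med [ 0.552 -0.081  0.059]
side rack 0.86 2956 lo [ 0.43  -0.016 -0.001] hi [0.702 0.244 0.169] med [0.581 0.232 0.069]
  rect [629.8 202.4] [ 97.8 248.6] 51.3
side bar 0.74 454 lo [ 0.409 -0.047 -0.003] hi [0.506 0.133 0.116] med [0.455 0.038 0.04 ]
```

servo_tool(moves=[[[0,0,7.75],[0,0,-0.02],100],[[0,0,7.75],[0,0,-0.02],100],[[0,0,7.75],[0,0,-0.02],100],[[0,0,7.75],[0,0,-0.01],100],[[0,0,7.75],[0,0,0],100],[[0,0,7.75],[0,0,0],100],[[0,0,7.75],[0,0,0],100],[[0,0,7.75],[0,0,0],100]])

```text
time: 2.3
ee_pos: [0.2317, 0.4989, 0.2771]
tcp_rot: [180.0, 0.0, 92.8]
wrist_force: [0.4, -0.6, 0.3]
opening: 0.0856
grasp_force: 0.0
```

servo_tool(moves=[[[0,0,0],[-0.0393,0.0248,0],100],[[0,0,0],[-0.0393,0.0248,0],100],[[0,0,0],[-0.0393,0.0248,0],100],[[0,0,0],[-0.0393,0.0248,0],100],[[0,0,0],[-0.0393,0.0248,0],100],[[0,0,0],[-0.0393,0.0248,0],100],[[0,0,0],[-0.0393,0.0248,0],100],[[0,0,0],[-0.0393,0.0248,0],100],[[0,0,0],[-0.0393,0.0248,0.0],100],[[0,0,0],[-0.0393,0.0248,0.0],100],[[0,0,0],[-0.0393,0.0248,0.0],100],[[0,0,0],[-0.0393,0.0248,0.0],100]])

```text
time: 3.5
ee_pos: [0.5551, 0.0421, 0.2772]
tcp_rot: [180.0, -0.0, 93.1]
wrist_force: [0.5, 1.3, 0.2]
opening: 0.0856
grasp_force: 0.0
```

Run:
```python
from h import *
st()
im,d=snap("side","2s.png")
p=cloud("side",d,np.ones(d.shape,bool))
m=(abs(p[:,0]-.585)<.11)&(abs(p[:,1]-.237)<.04)&(p[:,2]>.05)&(p[:,2]<.16); q=p[m]
for lo,hi in((.05,.1),(.1,.16)):
    s=q[(q[:,2]>lo)&(q[:,2]<hi)&(abs(q[:,0]-.585)<.075)]; f=np.polyfit(s[:,0],s[:,1],1); f=np.polyfit(*s[abs(np.polyval(f,s[:,0])-s[:,1])<.006][:,:2].T,1)
    print(len(s),"yaw",np.degrees(np.arctan(f[0])),"y at .588",np.polyval(f,.588))
t=q[(q[:,2]>.1)]; print(np.percentile(t[:,0],[0.5,99.5]))
im,d=snap("top"); marks("top",["can_cap","pin_top","bar_end","bar_hinge"])
q=cloud("top",d,np.ones(d.shape,bool)); k=q[(abs(q[:,0]-.694)<.02)&(abs(q[:,1]-.110)<.02)&(q[:,2]>.15)&(q[:,2]<.17)]; print("knob",len(k),k.mean(0))
```

```text
3.5 [0.5551 0.0421 0.2772] [179.98  -0.    93.08] F [0.5 1.3 0.2] op 0.0856 g 0.0 q [  4.3   8.2  21.6 103.3   0.   91.3]
482 yaw -3.669129260960072 y at .588 0.23446097757631354
594 yaw -3.768632776980631 y at .588 0.23438162111130267
[0.50447563 0.67294544]
top call pin_top 0.29 [ 0.5844  0.2062 -0.0008]
knob 0 [nan nan nan]<stdin>:11: RuntimeWarning: Mean of empty slice.
  ret = um.true_divide(
```

servo_tool(moves=[[[0,0,0.5],[0,-0.003,0.045],100],[[0,0,0.5],[0,0,0.045],100],[[0,0,0.5],[0,0,0.045],100],[[0,0,0],[0,0,0.045],100],[[0,0,0],[0,0,0.025],100],[[0,0,0],[0,0,0.01],100]])

```text
time: 4.4
ee_pos: [0.5492, 0.045, 0.0596]
tcp_rot: [-179.8, 0.0, 91.7]
wrist_force: [-0.1, -0.5, -0.1]
opening: 0.0856
grasp_force: 0.0
```

Run:
```python
from h import *
st()
im,d=snap("side"); marks("side",["can_cap"]); cv2.imwrite("pics/3s.png",cv2.resize(im[120:280,170:330,::-1],(640,640))[:600])
```

```text
4.4 [0.5492 0.045  0.0596] [-1.7981e+02  1.0000e-02  9.1710e+01] F [-0.1 -0.5 -0.1] op 0.0856 g 0.0 q [ 4.7  5.  -6.2 79.   0.  93. ]
side call can_cap 0.57 [0.5475 0.0359 0.0299]
side call can_cap 0.22 [0.4995 0.1369 0.0293]
```

View pics/3s.png

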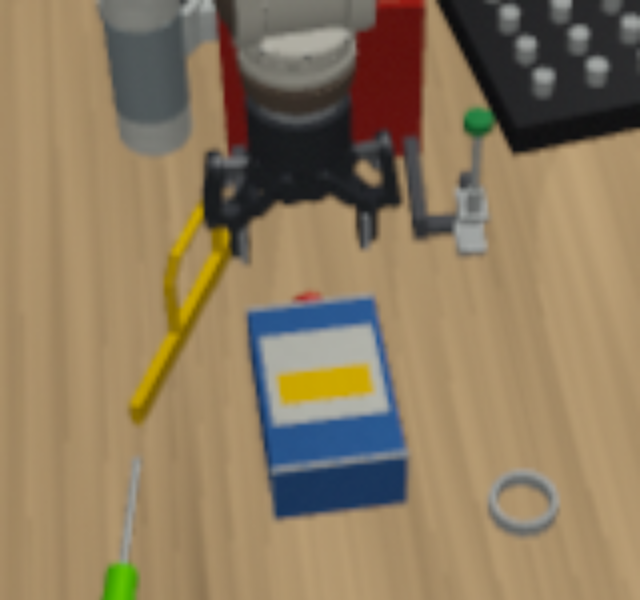

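The fingers straddle the cap, which shows at about (305,298) in the crop and lines up with them. I'll go down and grip lightly.

servo_tool(moves=[[[0,0,0],[-0.003,0.002,0.02],100],[[0,0,0],[0,0,0.012],100],[[0,0,0],[0,0,0.006],100],[[0,0,0],[0,0,0],60],[[0,0,0],[0,0,0],20],[[0,0,0],[0,0,0],20],[[0,0,0],[0,0,0],20],[[0,0,0],[0,0,0],20],[[0,0,0],[0,0,0],20]], force=20)

```text
time: 5.4
ee_pos: [0.5534, 0.0408, 0.0243]
tcp_rot: [180.0, 0.0, 91.6]
wrist_force: [-0.2, -0.2, -0.1]
opening: 0.017
grasp_force: 0.0
```

Run:
```python
from h import *
st()
im,d=snap("side"); marks("side",["can_cap","can"]); 
c=cv2.resize(im[150:230,200:300,::-1],(750,600),interpolation=cv2.INTER_CUBIC); cv2.imwrite("pics/4s.png",c)
im,d=snap("top");marks("top",["can_cap","can"])
```

```text
5.4 [0.5534 0.0408 0.0243] [179.99   0.    91.58] F [-0.2 -0.2 -0.1] op 0.017 g 0.0 q [ 4.2  6.1 -9.  74.9 -0.  92.6]
side call can_cap 0.97 [0.5495 0.037  0.0294]
side call can 0.83 [ 0.559  -0.1342  0.0346]
top call can 0.74 [ 0.5549 -0.1287  0.0298]
top call can 0.4 [0.6965 0.1129 0.1555]
```

View pics/4s.png

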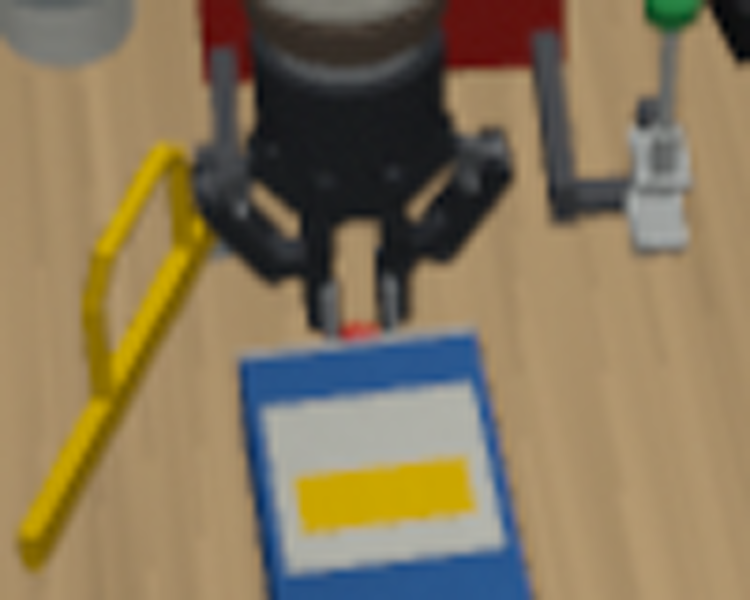

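The crop shows the fingertips either side of the cap top at (360,332), yet closed to 17 mm. I'll compare the projected positions with what the picture shows.

Run:
```python
from h import *
c=calibration("side");K=np.array(c["camera_matrix"])
def pr(X):
    q=K@(np.array(c["R"])@np.array(X)+np.array(c["t"])); return np.round(((q[:2]/q[2])-[200,150])*7.5,0)
for n,X in dict(tipL=(.544,.041,.026),tipLback=(.544,.030,.026),captop=(.552,.039,.045),capendtop=(.552,.050,.045),capbase=(.552,.028,.045),capendside=(.537,.05,.03),edge=(.552,.028,.06)).items(): print(n,pr(X))
print(np.linalg.inv(np.array(c["R"]))@-np.array(c["t"]))
_,d=snap("side")
p=cloud("side",d,np.ones(d.shape,bool)).reshape(-1,3); v,u=np.nonzero(d>0); 
im=camera("side")[0]
red=(im[...,0]>150)&(im[...,1]<90)&(im[...,2]<90)
red[:185]=0;red[205:]=0;red[:,:235]=0;red[:,260:]=0
print(np.argwhere(red)[:,::-1].tolist()); print(np.round(cloud("side",d,red),3))
for r in range(182,198): print(r,[tuple(np.round(cloud("side",d,np.arange(512)[None,:]*np.ones((384,1))==cc)[0]*0,0)) if 0 else round(float(d[r,cc]),3) for cc in (242,243,244,247,248,250,252,253)])
```

```text
tipL [333. 360.]
tipLback [335. 379.]
captop [351. 332.]
capendtop [348. 312.]
capbase [354. 351.]
capendside [313. 340.]
edge [353. 328.]
[ 0.47188585 -0.89635568  1.11069859]
[[247, 193], [249, 193], [246, 194], [247, 194], [248, 194]]
[[ 0.557  0.085 -0.001]
 [ 0.563  0.08   0.004]
 [ 0.55   0.04   0.045]
 [ 0.553  0.042  0.043]
 [ 0.556  0.043  0.041]]
182 [1.353, 1.351, 1.35, 1.511, 1.517, 1.521, 1.354, 1.354]
183 [1.356, 1.349, 1.354, 1.518, 1.511, 1.395, 1.362, 1.366]
184 [1.355, 1.354, 1.353, 1.514, 1.514, 1.397, 1.371, 1.369]
185 [1.365, 1.363, 1.37, 1.505, 1.507, 1.388, 1.379, 1.371]
186 [1.372, 1.372, 1.374, 1.505, 1.501, 1.393, 1.381, 1.376]
187 [1.375, 1.37, 1.368, 1.499, 1.503, 1.396, 1.379, 1.377]
188 [1.377, 1.371, 1.38, 1.497, 1.499, 1.401, 1.381, 1.391]
189 [1.388, 1.378, 1.383, 1.495, 1.499, 1.412, 1.391, 1.393]
190 [1.392, 1.389, 1.388, 1.491, 1.492, 1.41, 1.388, 1.405]
191 [0.0, 1.386, 1.387, 1.491, 1.489, 1.415, 1.394, 1.404]
192 [1.4, 1.39, 1.391, 1.494, 1.493, 1.418, 1.398, 1.406]
193 [1.401, 1.399, 1.396, 1.485, 1.481, 1.473, 1.404, 1.41]
194 [1.407, 1.407, 1.404, 1.423, 1.426, 1.431, 1.401, 1.482]
195 [1.481, 1.411, 1.401, 1.421, 1.396, 1.393, 1.398, 1.393]
196 [1.393, 1.393, 1.394, 1.399, 1.397, 1.39, 1.395, 1.394]
197 [1.391, 1.394, 1.392, 1.395, 1.398, 1.395, 1.399, 1.389]
```

Run:
```python
from h import *
_,d=snap("side")
for r,c in((190,243),(192,243),(193,243),(194,243),(190,252),(193,252),(194,252),(194,247),(198,243),(198,247),(198,253)):
    m=np.zeros(d.shape,bool); m[r,c]=1; print(r,c,np.round(cloud("side",d,m),3))
_,d=snap("top"); p=cloud("top",d,np.ones(d.shape,bool)); q=p[(p[:,2]>.054)&(p[:,2]<.07)&(abs(p[:,0]-.555)<.06)&(p[:,1]<.04)&(p[:,1]>-.15)]
for a,b in((.51,.53),(.57,.59)):
    s=q[(q[:,0]>a)&(q[:,0]<b)]; print(s[:,1].min(),s[:,1].max())
```

```text
190 243 [[0.54  0.031 0.076]]
192 243 [[0.54  0.026 0.072]]
193 243 [[0.54  0.031 0.062]]
194 243 [[0.54  0.03  0.058]]
190 252 [[0.568 0.026 0.077]]
193 252 [[0.567 0.024 0.066]]
194 252 [[0.568 0.029 0.055]]
194 247 [[0.553 0.041 0.043]]
198 243 [[0.538 0.012 0.06 ]]
198 247 [[0.55  0.012 0.059]]
198 253 [[0.568 0.008 0.06 ]]
-0.13253833640281393 -0.014222113673594822
-0.13107763438485395 -0.011665130835053439
```

servo_tool(moves=[[[0,0,0],[0,0,0],70],[[0,0,0],[0,0,0],70],[[0,0,0],[-0.002,0,0],70],[[0,0,0],[0,0,0.006],70],[[0,0,0],[0,0,0.006],70],[[0,0,0],[0,0,0],40],[[0,0,0],[0,0,0],25],[[0,0,0],[0,0,0],25],[[0,0,0],[0,0,0],25],[[0,0,0],[0,0,0],25]], force=20)

```text
time: 6.9
ee_pos: [0.5532, 0.0388, 0.0121]
tcp_rot: [-180.0, -0.0, 91.6]
wrist_force: [-0.6, 0.2, -0.1]
opening: 0.025
grasp_force: 17.7
```

Run:
```python
from h import *
st()
```

```text
6.9 [0.5532 0.0388 0.0121] [-179.98   -0.     91.59] F [-0.6  0.2 -0.1] op 0.025 g 17.7 q [  4.    6.4 -10.   73.6   0.   92.4]
```

servo_tool(moves=[[[0,0,0],[0,0,0],60],[[0,0,0],[0,0,0],60],[[0,0,0],[0,0,0.005],60],[[0,0,0],[0,0,0.003],60],[[0,0,0],[0,0,0],30],[[0,0,0],[0,0,0],25],[[0,0,0],[0,0,0],25],[[0,0,0],[0,0,0],25]], force=20)

```text
time: 7.7
ee_pos: [0.5532, 0.0388, 0.0039]
tcp_rot: [-180.0, 0.0, 91.6]
wrist_force: [-1.2, -0.9, -1.7]
opening: 0.0296
grasp_force: 19.9
```

Run:
```python
from h import *
st()
```

```text
7.7 [0.5532 0.0388 0.0039] [-179.97    0.     91.58] F [-1.2 -0.9 -1.7] op 0.0296 g 19.9 q [  4.    6.7 -10.6  72.7   0.   92.4]
```

```bash
cat >> h.py <<'E'
O=np.array([.588,.236,0]); RY=-4.0
RR=Ro.from_euler('z',RY,degrees=True)
def rack(p): return RR.inv().apply(np.array(p)-O)
def plan(key, n, off=.026):
    """key: list of rack (cap xyz, tilt deg, rel yaw) ; first from current"""
    o=get_obs(); R0=Ro.from_euler('xyz',o["tcp_rot"],degrees=True); p0=np.array(o["ee_pos"])
    rows=[]
    def pose(k):
        c,t,y=k; base=RR*Ro.from_euler('z',90+y,degrees=True)*Ro.from_euler('x',180,degrees=True)*Ro.from_euler('y',t,degrees=True)
        return O+RR.apply(c)+off*base.apply([0,0,1]),base
    R,p=R0,p0
    for k,m in zip(key,n):
        pe,Re=pose(k); dr=(R.inv()*Re).as_rotvec(); Rs=R;ps=p
        for i in range(1,m+1):
            Rn=Rs*Ro.from_rotvec(dr*i/m); pn=ps+(pe-ps)*i/m
            rows.append([np.round(np.degrees((R.inv()*Rn).as_rotvec()),2).tolist(),np.round(R.inv().apply(pn-p),4).tolist()]); R,p=Rn,pn
    for r in rows: print(r)
    print(pose(key[-1])[0])
E
python3 - <<'E'
from h import *
o=get_obs(); c=np.array(o["ee_pos"])+[0,0,.026]; r=rack(c); print(r)
plan([((r[0],r[1],.07),0,5.6),((r[0]+.01,r[1]+.06,.12),15,2.5)],[4,8])
E
```

```text
[-0.02096303 -0.1991208   0.02992358]
[[-0.01, 0.0, -0.0], [-0.0, -0.0, -0.01]]
[[-0.01, 0.0, -0.0], [-0.0, -0.0, -0.01]]
[[-0.01, 0.0, -0.0], [-0.0, -0.0, -0.01]]
[[-0.01, 0.0, -0.0], [-0.0, -0.0, -0.01]]
[[-0.05, 1.87, 0.39], [0.0082, 0.002, -0.0064]]
[[-0.05, 1.87, 0.39], [0.0084, 0.002, -0.0061]]
[[-0.05, 1.87, 0.39], [0.0086, 0.0019, -0.0058]]
[[-0.05, 1.87, 0.39], [0.0088, 0.0019, -0.0055]]
[[-0.05, 1.87, 0.39], [0.009, 0.0018, -0.0052]]
[[-0.05, 1.87, 0.39], [0.0092, 0.0018, -0.0049]]
[[-0.05, 1.87, 0.39], [0.0093, 0.0017, -0.0046]]
[[-0.05, 1.87, 0.39], [0.0095, 0.0016, -0.0043]]
[0.56753525 0.10470983 0.09488593]
```

servo_tool(moves=[[[0,0,0],[0,0,-0.01],25],[[0,0,0],[0,0,-0.01],25],[[0,0,0],[0,0,-0.01],25],[[0,0,0],[0,0,-0.01],25],[[0,1.87,0.39],[0.0082,0.002,-0.0064],25],[[0,1.87,0.39],[0.0084,0.002,-0.0061],25],[[0,1.87,0.39],[0.0086,0.0019,-0.0058],25],[[0,1.87,0.39],[0.0088,0.0019,-0.0055],25],[[0,1.87,0.39],[0.009,0.0018,-0.0052],25],[[0,1.87,0.39],[0.0092,0.0018,-0.0049],25],[[0,1.87,0.39],[0.0093,0.0017,-0.0046],25],[[0,1.87,0.39],[0.0095,0.0016,-0.0043],25]], force=20)

```text
time: 8.9
ee_pos: [0.5682, 0.105, 0.096]
tcp_rot: [-179.6, -15.0, 88.4]
wrist_force: [-0.0, -0.4, -2.2]
opening: 0.0288
grasp_force: 19.9
```

```bash
cat > b.py <<'E'
from h import *
import sys
st(); o=get_obs(); R=Ro.from_euler('xyz',o["tcp_rot"],degrees=True)
print("cap rack",np.round(rack(np.array(o["ee_pos"])-.026*R.apply([0,0,1])),4))
im,d=snap("side"); cv2.imwrite("pics/"+sys.argv[1],cv2.resize(im[90:250,150:350,::-1],(750,600),interpolation=cv2.INTER_CUBIC))
for n in ("can","can_cap","can_lip"):
    for r in mark_of(n,"side")[:1]: print(n,round(r["score"],2),np.round(rack(w("side",r["xyz"])),4))
E
python3 b.py 5s.png
```

```text
8.9 [0.5682 0.105  0.096 ] [-179.63  -15.02   88.4 ] F [-0.  -0.4 -2.2] op 0.0288 g 19.9 q [ 2.5  6.6 -1.6 81.1 15.  94.2]
cap rack [-0.0101 -0.1387  0.1211]
can 0.8 [-0.0036 -0.2781  0.0273]
can_cap 0.92 [-0.0125 -0.14    0.1202]
can_lip 0.85 [-0.0093 -0.1302  0.0863]
```

View pics/5s.png

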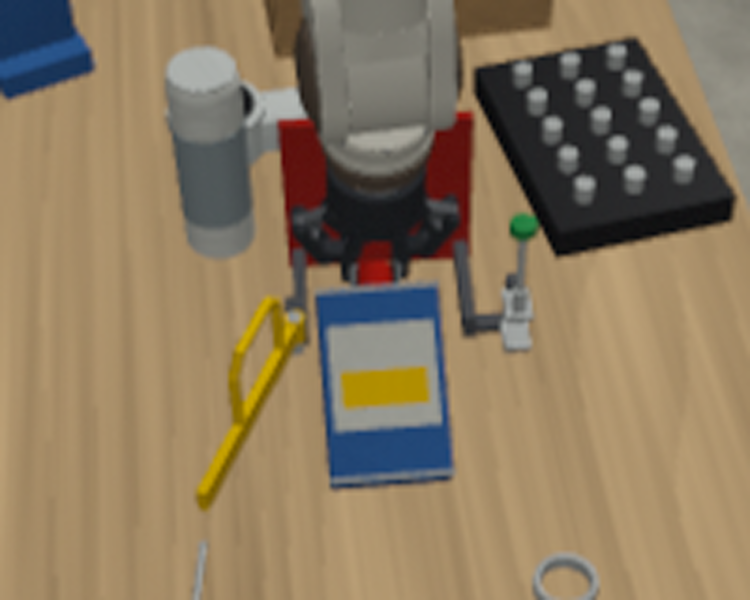

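Run:
```python
from h import *
plan([((0.0,-.030,.160),18,0)],[12])
```

```text
[[-0.09, 0.26, 0.19], [0.0097, 0.0013, -0.0008]]
[[-0.09, 0.26, 0.19], [0.0097, 0.0012, -0.0008]]
[[-0.09, 0.26, 0.19], [0.0097, 0.0012, -0.0008]]
[[-0.09, 0.26, 0.19], [0.0097, 0.0012, -0.0007]]
[[-0.09, 0.26, 0.19], [0.0097, 0.0011, -0.0007]]
[[-0.09, 0.26, 0.19], [0.0097, 0.0011, -0.0006]]
[[-0.09, 0.26, 0.19], [0.0097, 0.0011, -0.0006]]
[[-0.09, 0.26, 0.19], [0.0097, 0.001, -0.0005]]
[[-0.09, 0.26, 0.19], [0.0097, 0.001, -0.0005]]
[[-0.09, 0.26, 0.19], [0.0097, 0.001, -0.0004]]
[[-0.09, 0.26, 0.19], [0.0098, 0.0009, -0.0004]]
[[-0.09, 0.26, 0.19], [0.0098, 0.0009, -0.0004]]
[0.58646776 0.21408795 0.13527253]
```

servo_tool(moves=[[[-0.09,0.26,0.19],[0.0097,0.0013,-0.0008],25],[[-0.09,0.26,0.19],[0.0097,0.0012,-0.0008],25],[[-0.09,0.26,0.19],[0.0097,0.0012,-0.0008],25],[[-0.09,0.26,0.19],[0.0097,0.0012,-0.0007],25],[[-0.09,0.26,0.19],[0.0097,0.0011,-0.0007],25],[[-0.09,0.26,0.19],[0.0097,0.0011,-0.0006],25],[[-0.09,0.26,0.19],[0.0097,0.0011,-0.0006],25],[[-0.09,0.26,0.19],[0.0097,0.001,-0.0005],25],[[-0.09,0.26,0.19],[0.0097,0.001,-0.0005],25],[[-0.09,0.26,0.19],[0.0097,0.001,-0.0004],25],[[-0.09,0.26,0.19],[0.0098,0.0009,-0.0004],25],[[-0.09,0.26,0.19],[0.0098,0.0009,-0.0004],25]], force=20)

```text
time: 10.3
ee_pos: [0.5862, 0.2146, 0.1348]
tcp_rot: [-180.0, -18.1, 86.0]
wrist_force: [-0.1, -0.1, -4.0]
opening: 0.029
grasp_force: 19.9
```

```bash
python3 b.py 6s.png
python3 - <<'E'
from h import *
plan([((0.0,-.014,.165),18,0)],[4])
E
```

```text
10.3 [0.5862 0.2146 0.1348] [-179.98  -18.08   85.99] F [-0.1 -0.1 -4. ] op 0.029 g 19.9 q [ 11.6   8.1   3.7  80.6  17.4 106.4]
cap rack [-0.0003 -0.0295  0.1595]
can 0.83 [-0.0007 -0.1238  0.0215]
can_cap 0.79 [-0.0044 -0.0271  0.1599]
can_lip 0.87 [ 0.0004 -0.0082  0.1281]
[[0.01, -0.04, 0.02], [0.004, -0.0, 0.0001]]
[[0.01, -0.04, 0.02], [0.004, -0.0, 0.0001]]
[[0.01, -0.04, 0.02], [0.004, -0.0, 0.0001]]
[[0.01, -0.04, 0.02], [0.004, -0.0, 0.0001]]
[0.58758386 0.23004897 0.14027253]
```

View pics/6s.png

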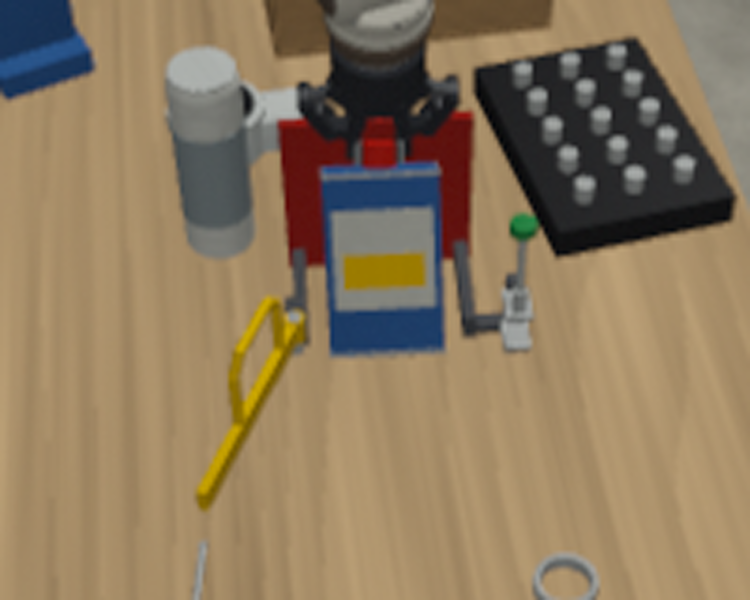

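The can stands at about 32° lean, centred in the bay, with its top edge about 10 mm short of the panel. I'll close that gap.

servo_tool(moves=[[[0,0,0],[0.003,0,0],25],[[0,0,0],[0.003,0,0],25],[[0,0,0],[0.002,0,0],25],[[0,0,0],[0,0,0],25]])

```text
time: 10.9
ee_pos: [0.5865, 0.2215, 0.1367]
tcp_rot: [-179.9, -18.0, 86.0]
wrist_force: [0.3, -0.8, -2.7]
opening: 0.0289
grasp_force: 20.0
```

servo_tool(moves=[[[0,0,0],[0.002,0,0],25],[[0,0,0],[0,0,0],25]])

```text
time: 11.1
ee_pos: [0.5867, 0.2229, 0.1372]
tcp_rot: [-180.0, -18.0, 86.0]
wrist_force: [-0.3, -4.1, -4.4]
opening: 0.0284
grasp_force: 20.0
```

servo_tool(moves=[[[0,0,0],[0,0,0],45],[[0,0,0],[0,0,0],60],[[0,0,0],[0,0,0],70],[[0,0,0],[0,0,0],70],[[0,0,0],[0,0,-0.01],70],[[0,0,0],[0,0,-0.02],70],[[0,0,0],[0,0,-0.03],70],[[0,0,0],[0,0,-0.03],70]])

```text
time: 11.9
ee_pos: [0.5845, 0.1952, 0.2248]
tcp_rot: [-180.0, -18.1, 86.0]
wrist_force: [0.4, 0.8, 0.5]
opening: 0.0593
grasp_force: 0.0
```

```bash
python3 b.py 7s.png
```

```text
11.9 [0.5845 0.1952 0.2248] [-179.98  -18.07   86.02] F [0.4 0.8 0.5] op 0.0593 g 0.0 q [  9.8   8.6  14.3  91.3  17.5 104.4]
cap rack [-0.0006 -0.049   0.2495]
can 0.64 [-0.0019  0.0008  0.1275]
can_cap 0.78 [-0.004  -0.016   0.1587]
can_lip 0.9 [ 0.0013 -0.0011  0.131 ]
```

Run:
```python
from h import *
plan([((0.0,-.19,.20),22,0),((0,-.19,.024),30,0)],[5,6],off=0)
```

```text
[[0.02, 0.78, 0.0], [-0.0299, -0.0, -0.0046]]
[[0.02, 0.78, 0.0], [-0.0298, -0.0, -0.005]]
[[0.02, 0.78, 0.0], [-0.0297, -0.0, -0.0054]]
[[0.02, 0.78, 0.0], [-0.0297, -0.0, -0.0058]]
[[0.02, 0.78, 0.0], [-0.0296, -0.0, -0.0062]]
[[0.0, 1.33, -0.0], [-0.011, -0.0, 0.0272]]
[[0.0, 1.33, 0.0], [-0.0116, -0.0, 0.0269]]
[[0.0, 1.33, 0.0], [-0.0122, -0.0, 0.0267]]
[[-0.0, 1.33, -0.0], [-0.0129, -0.0, 0.0264]]
[[0.0, 1.33, 0.0], [-0.0135, -0.0, 0.0261]]
[[0.0, 1.33, -0.0], [-0.0141, -0.0, 0.0257]]
[0.57474627 0.04646283 0.024     ]
```

View pics/7s.png

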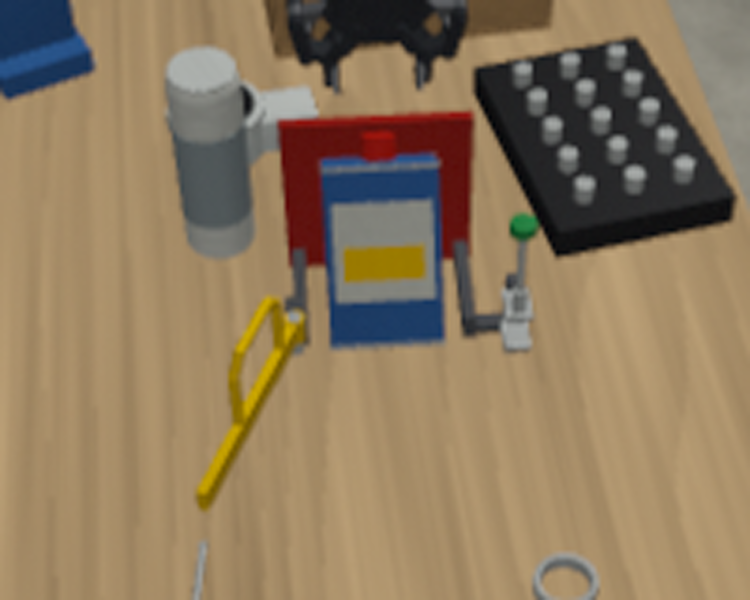

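The can leans on the panel by itself, with its cap at (378,145). Next I'll swing back and down in front of the foot with the fingers shut.

servo_tool(moves=[[[0,0.78,0],[-0.03,0,-0.0046],60],[[0,0.78,0],[-0.03,0,-0.005],30],[[0,0.78,0],[-0.03,0,-0.0054],0],[[0,0.78,0],[-0.03,0,-0.0058],0],[[0,0.78,0],[-0.03,0,-0.0062],0],[[0,1.33,0],[-0.011,0,0.0272],0],[[0,1.33,0],[-0.0116,0,0.0269],0],[[0,1.33,0],[-0.0122,0,0.0267],0],[[0,1.33,0],[-0.0129,0,0.0264],0],[[0,1.33,0],[-0.0135,0,0.0261],0],[[0,1.33,0],[-0.014,0,0.0257],0],[[0,0,0],[0,0,0],0]])

```text
time: 13.3
ee_pos: [0.5709, 0.0458, 0.017]
tcp_rot: [-179.4, -30.0, 85.7]
wrist_force: [-0.4, -0.0, 0.2]
opening: 0.0
grasp_force: 0.0
```

```bash
cat > c.py <<'E'
from h import *
st(); o=get_obs(); print("tcp rack",np.round(rack(o["ee_pos"]),4))
snap("side")
for n in ("can","can_cap","can_lip"):
    for r in mark_of(n,"side")[:1]: print(n,round(r["score"],2),np.round(rack(w("side",r["xyz"])),4))
E
python3 c.py
```

```text
13.3 [0.5709 0.0458 0.017 ] [-179.39  -30.     85.69] F [-0.4 -0.   0.2] op 0.0 g 0.0 q [-10.9  11.6  -8.4  74.6  29.7  82. ]
tcp rack [-0.0038 -0.191   0.017 ]
```

servo_tool(moves=[[[0,0,0],[0.0132,0.005,-0.0028],0],[[0,0,0],[0.0087,0,0.005],0],[[0,0,0],[0.0087,0,0.005],0],[[0,0,0],[0.0087,0,0.005],0],[[0,0,0],[0.0043,0,0.0025],0],[[0,0,0],[0.0043,0,0.0025],0],[[0,0,0],[0.0043,0,0.0025],0],[[0,0,0],[0.0043,0,0.0025],0],[[0,0,0],[0,0,0],0]])

```text
time: 14.4
ee_pos: [0.5834, 0.1055, 0.0312]
tcp_rot: [-180.0, -29.9, 86.0]
wrist_force: [-0.2, -0.4, 0.3]
opening: -0.0001
grasp_force: 0.0
```

```bash
python3 c.py
```

```text
14.4 [0.5834 0.1055 0.0312] [-179.97  -29.95   86.02] F [-0.2 -0.4  0.3] op -0.0001 g 0.0 q [-4.8 10.  -8.5 72.  29.9 89. ]
tcp rack [ 0.0046 -0.1305  0.0312]
can 0.43 [ 0.0029 -0.1126  0.0246]
```

servo_tool(moves=[[[0,0,0],[-0.006,-0.004,0.0104],0],[[0,0,0],[0.0043,0,0.0025],0],[[0,0,0],[0.0043,0,0.0025],0],[[0,0,0],[0.0043,0,0.0025],0],[[0,0,0],[0.0043,0,0.0025],0],[[0,0,0],[0,0,0],0]])

```text
time: 15.2
ee_pos: [0.5805, 0.125, 0.0184]
tcp_rot: [-179.9, -29.9, 86.0]
wrist_force: [-0.1, -2.4, -0.9]
opening: 0.0001
grasp_force: 0.9
```

```bash
python3 b.py 8s.png
```

```text
15.2 [0.5805 0.125  0.0184] [-179.93  -29.88   85.96] F [-0.1 -2.4 -0.9] op 0.0001 g 0.9 q [ -2.9   9.5 -10.5  69.4  29.9  91.3]
cap rack [ 0.0003 -0.1242  0.041 ]
can 0.53 [ 0.0033 -0.0973  0.0198]
```

View pics/8s.png

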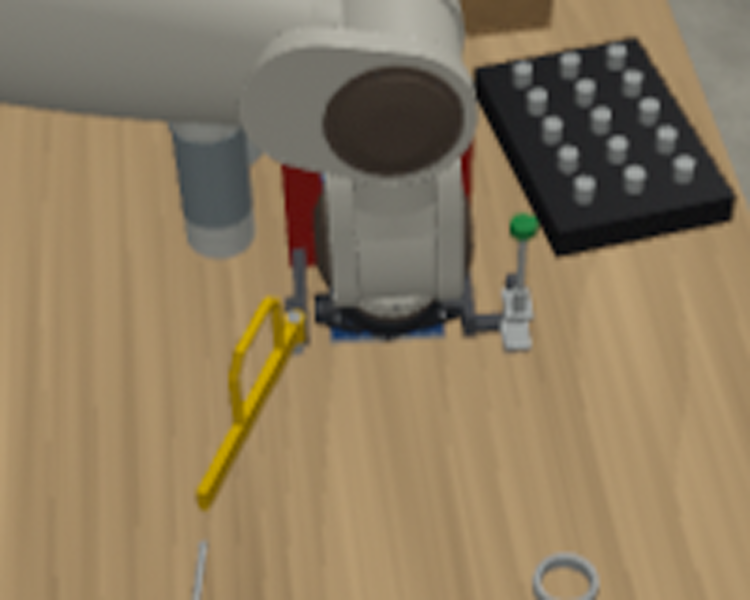

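servo_tool(moves=[[[0,0,0],[0.0035,0,0.002],0],[[0,0,0],[0.0035,0,0.002],0],[[0,0,0],[0.0035,0,0.002],0],[[0,0,0],[0.0035,0,0.002],0],[[0,0,0],[0.0035,0,0.002],0],[[0,0,0],[0,0,0],0],[[0,0,0],[0,0,0],0]])

```text
time: 16.1
ee_pos: [0.5824, 0.1458, 0.0195]
tcp_rot: [180.0, -30.0, 86.0]
wrist_force: [-0.2, 0.6, 0.4]
opening: -0.0001
grasp_force: 0.1
```

```bash
cat >> c.py <<'E'
snap("top")
for n in ("can","can_cap","can_lip"):
    for r in mark_of(n,"top")[:1]: print("T",n,round(r["score"],2),np.round(rack(w("top",r["xyz"])),4))
E
python3 c.py
```

```text
16.1 [0.5824 0.1458 0.0195] [180.   -30.    86.05] F [-0.2  0.6  0.4] op -0.0001 g 0.1 q [ -0.8   9.2 -10.7  68.2  30.   93.6]
tcp rack [ 0.0007 -0.0903  0.0195]
T can_cap 0.75 [ 0.004  -0.0273  0.1769]
T can_lip 0.79 [-0.002   0.0014  0.151 ]
```

servo_tool(moves=[[[0,0,0],[0.003,0,0.0018],0],[[0,0,0],[0.003,0,0.0018],0],[[0,0,0],[0.003,0,0.0018],0],[[0,0,0],[0.003,0,0.0018],0],[[0,0,0],[0,0,0],0],[[0,0,0],[0,0,0],0],[[0,0,0],[0,0,0],0]])

```text
time: 17.2
ee_pos: [0.5833, 0.1594, 0.0191]
tcp_rot: [-180.0, -30.0, 86.0]
wrist_force: [0.1, -0.7, -0.4]
opening: -0.0002
grasp_force: 0.4
```

```bash
python3 c.py
```

```text
17.2 [0.5833 0.1594 0.0191] [-179.99  -29.97   86.02] F [ 0.1 -0.7 -0.4] op -0.0002 g 0.4 q [  0.5   9.1 -10.9  67.4  29.9  95.2]
tcp rack [ 0.0006 -0.0767  0.0191]
can 0.47 [ 0.0037 -0.0562  0.012 ]
can_cap 0.69 [ 0.1145 -0.1204  0.1585]
T can 0.79 [ 0.0037 -0.0541  0.0039]
T can_cap 0.57 [-0.0054  0.0027 -0.0009]
T can_lip 0.93 [0.0016 0.002  0.1579]
```

servo_tool(moves=[[[0,0,0],[0.003,0,0.0018],0],[[0,0,0],[0.003,0,0.0018],0],[[0,0,0],[0.003,0,0.0018],0],[[0,0,0],[0.003,0,0.0018],0],[[0,0,0],[0,0,0],0],[[0,0,0],[0,0,0],0]])

```text
time: 18.2
ee_pos: [0.5842, 0.1735, 0.0188]
tcp_rot: [-180.0, -30.0, 86.0]
wrist_force: [0.2, -1.6, -0.2]
opening: -0.0
grasp_force: 0.5
```

```bash
python3 c.py
```

```text
18.2 [0.5842 0.1735 0.0188] [-179.98  -29.97   86.03] F [ 0.2 -1.6 -0.2] op -0.0 g 0.5 q [  1.9   9.  -11.1  66.5  29.8  96.8]
tcp rack [ 0.0005 -0.0626  0.0188]
can 0.45 [ 0.0029 -0.037   0.0088]
can_cap 0.34 [ 0.0017 -0.0363  0.0094]
T can 0.59 [ 0.0012 -0.0371 -0.001 ]
T can_cap 0.92 [-0.0016 -0.0317  0.1762]
T can_lip 0.76 [-0.0011 -0.0024  0.1578]
```

servo_tool(moves=[[[0,0,0],[0.003,0,0.0018],0],[[0,0,0],[0.003,0,0.0018],0],[[0,0,0],[0,0,0],0],[[0,0,0],[0,0,0],0]])

```text
time: 19.0
ee_pos: [0.5847, 0.1806, 0.0187]
tcp_rot: [-180.0, -30.0, 86.0]
wrist_force: [-0.2, -0.1, -0.1]
opening: -0.0002
grasp_force: 0.0
```

servo_tool(moves=[[[0,0,0],[0.0017,0,0.001],0],[[0,0,0],[0.0017,0,0.001],0],[[0,0,0],[0,0,0],0],[[0,0,0],[0,0,0],0]])

```text
time: 19.4
ee_pos: [0.5849, 0.1812, 0.0186]
tcp_rot: [-180.0, -29.7, 85.8]
wrist_force: [-7.2, -22.0, 7.9]
opening: -0.0002
grasp_force: 11.3
```

The reaction reached 22 N against the panel, so the can should be flush. I'll back off and look.

servo_tool(moves=[[[0,0,0],[-0.006,0,-0.0035],0],[[0,0,0],[-0.013,0,-0.0075],0],[[0,0,0],[-0.026,0,-0.015],0],[[0,0,0],[-0.035,0,-0.02],0],[[0,0,0],[-0.02,0,-0.04],0],[[0,0,0],[0,0,-0.05],0],[[0,0,0],[0,0,-0.05],0],[[0,0,0],[0,0,-0.05],0]])

```text
time: 20.2
ee_pos: [0.5703, -0.0213, 0.1749]
tcp_rot: [-180.0, -30.0, 86.0]
wrist_force: [0.7, -0.6, 0.6]
opening: 0.0001
grasp_force: 0.0
```

```bash
python3 c.py; python3 b.py 9s.png | tail -3
python3 - <<'E'
from h import *
for cam in ("side","top"):
    snap(cam)
    for n in ("bar_end","bar_hinge"):
        for r in mark_of(n,cam)[:1]: print(cam,n,round(r["score"],2),np.round(rack(w(cam,r["xyz"])),4))
E
```

```text
20.2 [ 0.5703 -0.0213  0.1749] [-180.    -29.99   86.  ] F [ 0.7 -0.6  0.6] op 0.0001 g 0.0 q [-17.4  11.8   9.4  95.2  29.1  74.6]
tcp rack [ 0.0003 -0.2579  0.1749]
T can 0.93 [ 0.0013 -0.0249  0.0016]
T can_cap 0.86 [-0.0016 -0.029   0.1722]
T can_lip 0.82 [-0.0007  0.0022  0.1599]
20.6 [ 0.5702 -0.0193  0.1718] [-179.84  -29.98   85.97] F [ 0.  -0.  -0.2] op 0.0001 g 0.0 q [-17.2  11.8   9.1  94.9  29.1  74.8]
cap rack [ 2.000e-04 -2.689e-01  1.943e-01]
side bar_end 0.59 [-0.1566 -0.2975  0.0317]
top bar_end 0.7 [-0.156  -0.2922  0.0276]
top bar_hinge 0.64 [-0.0814 -0.1003  0.0293]
```

View pics/9s.png

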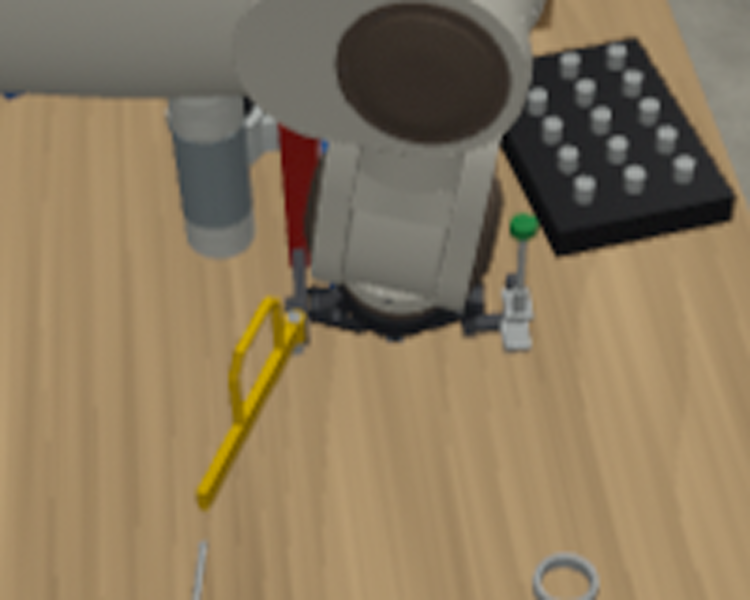

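The top view puts the can's foot at (0.001, -0.025) and its cap at (-0.002, -0.029) in the rack frame, so it is upright in the bay. The bar is still out at about 1.95 rad. I'll plan the approach to its outer side.

Run:
```python
from h import *
a=1.95; u=np.array([np.cos(a),-np.sin(a),0]); t=np.array([-u[1],u[0],0]); H=np.array([-.08,-.105,0])
r=.11
tgt=H+r*u-t*.045; cur=rack(get_obs()["ee_pos"]); print(cur,tgt,np.degrees(a))
ks=[]
for f in(.25,.5,.75,1): 
    c=cur+(tgt-cur)*f; c[2]=.2; ks.append((c,30,-np.degrees(a)*f))
plan(ks,[4,4,4,4],off=0)
```

```text
[ 0.00070621 -0.25641514  0.17312446] [-0.16252308 -0.19052743  0.        ] 111.72677005051052
[[-3.49, 0.01, 6.05], [0.0069, -0.0102, -0.0038]]
[[-3.49, 0.01, 6.05], [0.0058, -0.0106, -0.0044]]
[[-3.49, 0.01, 6.05], [0.0047, -0.0109, -0.0051]]
[[-3.49, 0.01, 6.05], [0.0035, -0.011, -0.0057]]
[[-3.49, -0.0, 6.05], [-0.001, -0.0109, -0.0006]]
[[-3.49, 0.0, 6.05], [-0.0021, -0.0107, -0.0012]]
[[-3.49, -0.0, 6.05], [-0.0032, -0.0103, -0.0019]]
[[-3.49, -0.0, 6.05], [-0.0043, -0.0098, -0.0025]]
[[-3.49, 0.0, 6.05], [-0.0053, -0.0091, -0.0031]]
[[-3.49, -0.0, 6.05], [-0.0062, -0.0083, -0.0036]]
[[-3.49, 0.0, 6.05], [-0.0071, -0.0074, -0.0041]]
[[-3.49, -0.0, 6.05], [-0.0078, -0.0063, -0.0045]]
[[-3.49, 0.0, 6.05], [-0.0084, -0.0052, -0.0048]]
[[-3.49, -0.0, 6.05], [-0.0089, -0.004, -0.0051]]
[[-3.49, -0.0, 6.05], [-0.0092, -0.0027, -0.0053]]
[[-3.49, 0.0, 6.05], [-0.0095, -0.0014, -0.0055]]
[0.4125823  0.05727372 0.2       ]
```

servo_tool(moves=[[[-3.49,0,6.05],[0.0069,-0.0102,-0.0038],0],[[-3.49,0,6.05],[0.0058,-0.0106,-0.0044],0],[[-3.49,0,6.05],[0.0047,-0.0109,-0.0051],0],[[-3.49,0,6.05],[0.0035,-0.011,-0.0057],0],[[-3.49,0,6.05],[-0.001,-0.0109,-0.0006],0],[[-3.49,0,6.05],[-0.0021,-0.0107,-0.0012],0],[[-3.49,0,6.05],[-0.0032,-0.0103,-0.0019],0],[[-3.49,0,6.05],[-0.0043,-0.0098,-0.0025],0],[[-3.49,0,6.05],[-0.0053,-0.0091,-0.0031],0],[[-3.49,0,6.05],[-0.0062,-0.0083,-0.0036],0],[[-3.49,0,6.05],[-0.0071,-0.0074,-0.0041],0],[[-3.49,0,6.05],[-0.0078,-0.0063,-0.0045],0]])

```text
time: 22.3
ee_pos: [0.4523, 0.0254, 0.2007]
tcp_rot: [180.0, -30.1, 3.2]
wrist_force: [-0.1, 0.3, 0.0]
opening: -0.0001
grasp_force: 0.0
```

servo_tool(moves=[[[-3.49,0,6.05],[-0.0084,-0.0052,-0.0048],0],[[-3.49,0,6.05],[-0.0089,-0.004,-0.0051],0],[[-3.49,0,6.05],[-0.0092,-0.0027,-0.0053],0],[[-3.49,0,6.05],[-0.0095,-0.0014,-0.0055],0],[[0,0,0],[0,0,0],0]])

```text
time: 22.8
ee_pos: [0.39, -0.1047, 0.2001]
tcp_rot: [-177.9, -29.4, -16.6]
wrist_force: [-0.5, 0.5, 1.0]
opening: -0.0002
grasp_force: 0.0
```

```bash
python3 c.py
python3 - <<'E'
from h import *
a=1.95; u=np.array([np.cos(a),-np.sin(a),0]); t=np.array([-u[1],u[0],0]); H=np.array([-.08,-.105,0])
tgt=H+.11*u-t*.04; tgt[2]=.01
plan([(tgt,30,-np.degrees(a))],[6],off=0)
for n in ("bar_end",):
    for r in mark_of(n,"top")[:1]: print(n,round(r["score"],2),np.round(rack(w("top",r["xyz"])),4))
E
```

```text
22.8 [ 0.39   -0.1047  0.2001] [-177.89  -29.41  -16.61] F [-0.5  0.5  1. ] op -0.0002 g 0.0 q [-16.7 -48.5 -35.   74.2   2.1 179.9]
tcp rack [-0.1738 -0.3537  0.2001]
can 0.59 [ 0.0028 -0.03    0.0062]
can_cap 0.61 [-0.0028 -0.0313  0.1741]
can_lip 0.91 [0.0025 0.0002 0.1582]
T can 0.93 [ 0.0004 -0.0288  0.0018]
T can_cap 0.76 [-0.0019 -0.0286  0.1741]
T can_lip 0.79 [-0.0031  0.0038  0.1605]
[[-1.15, 0.11, 1.38], [-0.0184, -0.0253, 0.0271]]
[[-1.15, 0.11, 1.38], [-0.0191, -0.0254, 0.0265]]
[[-1.15, 0.11, 1.38], [-0.0198, -0.0254, 0.026]]
[[-1.15, 0.11, 1.38], [-0.0204, -0.0255, 0.0254]]
[[-1.15, 0.11, 1.38], [-0.0211, -0.0255, 0.0249]]
[[-1.15, 0.11, 1.38], [-0.0218, -0.0255, 0.0243]]
[0.41708667 0.05510332 0.01      ]
bar_end 0.72 [-0.0013  0.0033  0.1581]
```

Joint 6 has hit its limit: yaw = 180 + q1 − q6. I'll use the opposite tool yaw with a negative tilt instead. First I'll straighten the tool and turn it.

Run:
```python
from h import *
plan([(rack([.44,-.03,.2]),0,-102.6)],[4],off=0)
```

```text
[[-0.55, -7.37, 0.24], [0.0057, -0.0205, 0.0042]]
[[-0.55, -7.37, 0.24], [0.0061, -0.0206, 0.0032]]
[[-0.55, -7.37, 0.24], [0.0063, -0.0206, 0.0022]]
[[-0.55, -7.37, 0.24], [0.0065, -0.0206, 0.0012]]
[ 0.44 -0.03  0.2 ]
```

servo_tool(moves=[[[-0.55,-7.37,0],[0.0057,-0.0205,0.0042],0],[[-0.55,-7.37,0],[0.0061,-0.0206,0.0032],0],[[-0.55,-7.37,0],[0.0063,-0.0206,0.0022],0],[[-0.55,-7.37,0],[0.0065,-0.0206,0.0012],0],[[0,0,-8.5],[0,0,0],0],[[0,0,-8.5],[0,0,0],0],[[0,0,-8.5],[0,0,0],0],[[0,0,-8.5],[0,0,0],0],[[0,0,-8.5],[0,0,0],0],[[0,0,-8.5],[0,0,0],0],[[0,0,-8.5],[0,0,0],0],[[0,0,-8.5],[0,0,0],0]])

```text
time: 24.45
ee_pos: [0.4228, -0.0835, 0.2012]
tcp_rot: [179.2, -1.9, 56.2]
wrist_force: [0.4, -0.2, -0.9]
opening: 0.0003
grasp_force: 0.0
```

servo_tool(moves=[[[0,0,-8.5],[0,0,0],0],[[0,0,-8.5],[0,0,0],0],[[0,0,-8.5],[0,0,0],0],[[0,0,-8.5],[0,0,0],0],[[0,0,-8.5],[0,0,0],0],[[0,0,-8.5],[0,0,0],0],[[0,0,-8.5],[0,0,0],0],[[0,0,-8.5],[0,0,0],0],[[0,0,-8.5],[0,0,0],0],[[0,0,-8.5],[0,0,0],0],[[0,0,-8.5],[0,0,0],0],[[0,0,0],[0,0,0],0]])

```text
time: 25.65
ee_pos: [0.4228, -0.0836, 0.2012]
tcp_rot: [178.1, 0.9, 149.4]
wrist_force: [0.2, -0.1, 0.3]
opening: 0.0
grasp_force: 0.0
```

```bash
python3 c.py|head -2
python3 - <<'E'
from h import *
a=1.95; u=np.array([np.cos(a),-np.sin(a),0]); t=np.array([-u[1],u[0],0]); H=np.array([-.08,-.105,0])
tgt=H+.16*u-t*.045; hi=tgt.copy(); hi[2]=.16; tgt[2]=.01
plan([(hi,-8,180-np.degrees(a)),(tgt,-15,180-np.degrees(a))],[4,5],off=0)
E
```

```text
25.65 [ 0.4228 -0.0836  0.2012] [178.14   0.91 149.45] F [ 0.2 -0.1  0.3] op 0.0 g 0.0 q [-12.2 -12.9  -7.5  94.    1.5  18.3]
tcp rack [-0.1425 -0.3303  0.2012]
[[0.37, -1.75, -1.29], [0.0193, 0.0163, 0.0106]]
[[0.37, -1.75, -1.29], [0.0192, 0.0167, 0.0099]]
[[0.37, -1.75, -1.29], [0.0191, 0.0172, 0.0092]]
[[0.37, -1.75, -1.29], [0.019, 0.0177, 0.0085]]
[[0.0, -1.4, -0.0], [0.0042, -0.0, 0.0297]]
[[0.0, -1.4, -0.0], [0.0049, -0.0, 0.0296]]
[[-0.0, -1.4, -0.0], [0.0056, -0.0, 0.0295]]
[[0.0, -1.4, -0.0], [0.0063, -0.0, 0.0293]]
[[0.0, -1.4, -0.0], [0.0071, -0.0, 0.0292]]
[0.3908783  0.01223001 0.01      ]
```

servo_tool(moves=[[[0.37,-1.75,-1.29],[0.0193,0.0163,0.0106],0],[[0.37,-1.75,-1.29],[0.0192,0.0167,0.0099],0],[[0.37,-1.75,-1.29],[0.0191,0.0172,0.0092],0],[[0.37,-1.75,-1.29],[0.019,0.0177,0.0085],0],[[0,-1.4,0],[0.0042,0,0.0297],0],[[0,-1.4,0],[0.0049,0,0.0296],0],[[0,-1.4,0],[0.0056,0,0.0295],0],[[0,-1.4,0],[0.0063,0,0.0293],0],[[0,-1.4,0],[0.0071,0,0.0292],0],[[0,0,0],[0,0,0],0]])

```text
time: 27.05
ee_pos: [0.3876, 0.0119, 0.0058]
tcp_rot: [-179.8, 14.7, 154.4]
wrist_force: [0.3, -0.1, 0.5]
opening: -0.0002
grasp_force: 0.0
```

```bash
cat > bar.py <<'E'
from h import *
import sys
H=np.array([-.08,-.105,0])
def key(a,r,off,tilt,z):
    u=np.array([np.cos(a),-np.sin(a),0]); t=np.array([-u[1],u[0],0]); p=H+r*u+t*off; p[2]=z
    return (p,-tilt,180-np.degrees(a))
st(); print(rack(get_obs()["ee_pos"]))
E
python3 - <<'E'
from bar import *
ks=[key(1.95,.155,-.005,16,.008)]+[key(1.95-.145*i,.155-.004*i,-.002,16+1*i,.008) for i in range(1,5)]
plan(ks,[4,2,2,2,2],off=0)
E
```

```text
27.05 [0.3876 0.0119 0.0058] [-179.8    14.71  154.37] F [ 0.3 -0.1  0.5] op -0.0002 g 0.0 q [  8.4 -32.4 -44.   66.3  -8.3  33.2]
[-0.1842777  -0.23755849  0.00575891]
[[-0.04, -0.32, 0.02], [-0.0105, 0.0017, 0.0022]]
[[-0.04, -0.32, 0.02], [-0.0105, 0.0017, 0.0022]]
[[-0.04, -0.32, 0.02], [-0.0105, 0.0017, 0.0023]]
[[-0.04, -0.32, 0.02], [-0.0105, 0.0017, 0.0024]]
[[-1.18, -0.5, -3.98], [-0.0119, 0.0026, 0.0034]]
[[-1.18, -0.5, -3.98], [-0.0121, 0.0017, 0.0036]]
[[-1.25, -0.5, -3.96], [-0.0102, 0.0026, 0.0031]]
[[-1.25, -0.5, -3.96], [-0.0103, 0.0018, 0.0032]]
[[-1.32, -0.5, -3.94], [-0.0098, 0.0026, 0.0032]]
[[-1.32, -0.5, -3.94], [-0.01, 0.0018, 0.0033]]
[[-1.39, -0.5, -3.92], [-0.0095, 0.0026, 0.0033]]
[[-1.39, -0.5, -3.92], [-0.0096, 0.0018, 0.0034]]
[ 0.51704222 -0.00123425  0.008     ]
```

servo_tool(moves=[[[0,-0.32,0],[-0.0105,0.0017,0.0022],0],[[0,-0.32,0],[-0.0105,0.0017,0.0022],0],[[0,-0.32,0],[-0.0105,0.0017,0.0023],0],[[0,-0.32,0],[-0.0105,0.0017,0.0024],0],[[-1.18,-0.5,-3.98],[-0.0119,0.0026,0.0034],0],[[-1.18,-0.5,-3.98],[-0.0121,0.0017,0.0036],0],[[-1.25,-0.5,-3.96],[-0.0102,0.0026,0.0031],0],[[-1.25,-0.5,-3.96],[-0.0103,0.0018,0.0032],0],[[-1.32,-0.5,-3.94],[-0.0098,0.0026,0.0032],0],[[-1.32,-0.5,-3.94],[-0.01,0.0018,0.0033],0],[[-1.39,-0.5,-3.92],[-0.0095,0.0026,0.0033],0],[[-1.39,-0.5,-3.92],[-0.0096,0.0018,0.0034],0]])

```text
time: 28.25
ee_pos: [0.5215, -0.0017, 0.013]
tcp_rot: [-179.8, 20.3, -172.2]
wrist_force: [0.2, -0.8, 1.1]
opening: 0.0001
grasp_force: 0.3
```

```bash
cat > d.py <<'E'
from bar import *
im,d=snap("side")
for cam in ("side","top"):
    if cam=="top": snap("top")
    for n in ("bar_end","can","can_cap","pin_top"):
        for r in mark_of(n,cam)[:1]:
            p=rack(w(cam,r["xyz"])); print(cam,n,round(r["score"],2),np.round(p,4), round(float(-np.arctan2(p[1]+.105,p[0]+.08)),2) if n=="bar_end" else "")
if len(sys.argv)>1: cv2.imwrite("pics/"+sys.argv[1],cv2.resize(im[90:250,150:350,::-1],(750,600),interpolation=cv2.INTER_CUBIC))
E
python3 d.py
python3 - <<'E'
from bar import *
ks=[key(1.37-.14*i,.139-.003*i,-.002,20+.7*i,.008) for i in range(1,7)]
plan(ks,[2]*6,off=0)
E
```

```text
28.25 [ 0.5215 -0.0017  0.013 ] [-179.8    20.27 -172.24] F [ 0.2 -0.8  1.1] op 0.0001 g 0.3 q [ -2.1 -19.6 -36.6  53.    3.2  -9.3]
[-0.04975311 -0.24180184  0.01303215]
side bar_end 0.81 [-0.0261 -0.3047  0.0336] 1.31
side can 0.83 [ 0.0043 -0.0294  0.0055] 
side can_cap 0.78 [-0.0029 -0.0309  0.1709] 
side pin_top 0.6 [ 0.1115 -0.1214  0.1594] 
top bar_end 0.89 [-0.0198 -0.2976  0.0282] 1.27
top can 0.69 [-0.0024 -0.0268  0.0001] 
top can_cap 0.4 [ 0.1285 -0.3749 -0.0024] 
top pin_top 0.56 [ 0.1124 -0.1137  0.1503] 
28.75 [ 0.5201 -0.0011  0.0128] [-179.83   20.23 -172.4 ] F [0.4 1.1 0.2] op 0.0004 g 0.0 q [ -2.  -19.7 -36.7  53.    3.1  -9. ]
[-0.05116071 -0.24123091  0.01278284]
[[-1.47, -0.24, -3.71], [-0.0066, 0.0021, 0.005]]
[[-1.47, -0.24, -3.71], [-0.0067, 0.0016, 0.0051]]
[[-1.44, -0.35, -3.74], [-0.0087, 0.002, 0.0033]]
[[-1.44, -0.35, -3.74], [-0.0088, 0.0014, 0.0034]]
[[-1.49, -0.35, -3.73], [-0.0085, 0.002, 0.0033]]
[[-1.49, -0.35, -3.73], [-0.0085, 0.0014, 0.0034]]
[[-1.53, -0.35, -3.71], [-0.0082, 0.002, 0.0033]]
[[-1.53, -0.35, -3.71], [-0.0083, 0.0014, 0.0034]]
[[-1.58, -0.35, -3.69], [-0.008, 0.002, 0.0034]]
[[-1.58, -0.35, -3.69], [-0.0081, 0.0014, 0.0035]]
[[-1.62, -0.35, -3.67], [-0.0078, 0.002, 0.0034]]
[[-1.62, -0.35, -3.67], [-0.0078, 0.0014, 0.0035]]
[0.59961984 0.06688233 0.008     ]
```

Bar is swinging (now about 1.3 rad). Continue.

servo_tool(moves=[[[-1.47,-0.24,-3.71],[-0.0066,0.0021,0.005],0],[[-1.47,-0.24,-3.71],[-0.0067,0.0016,0.0051],0],[[-1.44,-0.35,-3.74],[-0.0087,0.002,0.0033],0],[[-1.44,-0.35,-3.74],[-0.0088,0.0014,0.0034],0],[[-1.49,-0.35,-3.73],[-0.0085,0.002,0.0033],0],[[-1.49,-0.35,-3.73],[-0.0085,0.0014,0.0034],0],[[-1.53,-0.35,-3.71],[-0.0082,0.002,0.0033],0],[[-1.53,-0.35,-3.71],[-0.0083,0.0014,0.0034],0],[[-1.58,-0.35,-3.69],[-0.008,0.002,0.0034],0],[[-1.58,-0.35,-3.69],[-0.0081,0.0014,0.0035],0],[[-1.62,-0.35,-3.67],[-0.0078,0.002,0.0034],0],[[-1.62,-0.35,-3.67],[-0.0078,0.0014,0.0035],0]])

```text
time: 29.95
ee_pos: [0.5996, 0.0673, 0.0078]
tcp_rot: [-180.0, 24.2, -124.2]
wrist_force: [0.6, -1.0, 0.6]
opening: 0.0003
grasp_force: 0.4
```

```bash
python3 d.py
python3 - <<'E'
from bar import *
ks=[key(.53-.13*i,.121-.003*i,-.003,25+i,.008) for i in range(1,5)]
plan(ks,[2]*4,off=0)
E
```

```text
29.95 [0.5996 0.0673 0.0078] [-179.99   24.21 -124.19] F [ 0.6 -1.   0.6] op 0.0003 g 0.4 q [ -4.1  -0.  -20.7  56.6  20.8 -57.5]
[ 0.02339136 -0.16750453  0.00777722]
side bar_end 0.69 [ 0.1006 -0.207   0.0322] 0.51
side can 0.7 [ 0.0058 -0.03    0.0045] 
side can_cap 0.88 [-0.0037 -0.0305  0.1712] 
side pin_top 0.64 [ 0.1111 -0.1187  0.1594] 
top bar_end 0.73 [ 0.1048 -0.1991  0.0274] 0.47
top can 0.69 [ 0.0035 -0.0249  0.0009] 
top can_cap 0.96 [ 0.0004 -0.0276  0.1711] 
top pin_top 0.62 [-0.1529  0.186   0.0005] 
30.45 [0.5993 0.067  0.0079] [-179.99   24.21 -124.37] F [ 0.5  0.1 -0.3] op 0.0003 g 0.0 q [ -4.1  -0.1 -20.8  56.5  20.7 -57.4]
[ 0.02309442 -0.16781225  0.00791741]
[[-1.58, -0.89, -3.37], [-0.0066, 0.0017, 0.0029]]
[[-1.58, -0.89, -3.37], [-0.0066, 0.0012, 0.0031]]
[[-1.66, -0.5, -3.33], [-0.0067, 0.0018, 0.0033]]
[[-1.66, -0.5, -3.33], [-0.0068, 0.0013, 0.0034]]
[[-1.72, -0.5, -3.3], [-0.0065, 0.0018, 0.0033]]
[[-1.72, -0.5, -3.3], [-0.0065, 0.0013, 0.0034]]
[[-1.78, -0.5, -3.27], [-0.0062, 0.0018, 0.0033]]
[[-1.78, -0.5, -3.27], [-0.0063, 0.0013, 0.0034]]
[0.60928427 0.12515544 0.008     ]
```

servo_tool(moves=[[[-1.58,-0.89,-3.37],[-0.0066,0.0017,0.0029],0],[[-1.58,-0.89,-3.37],[-0.0066,0.0012,0.0031],0],[[-1.66,-0.5,-3.33],[-0.0067,0.0018,0.0033],0],[[-1.66,-0.5,-3.33],[-0.0068,0.0013,0.0034],0],[[-1.72,-0.5,-3.3],[-0.0065,0.0018,0.0033],0],[[-1.72,-0.5,-3.3],[-0.0065,0.0013,0.0034],0],[[0,0,0],[0,0,0],0]])

```text
time: 31.15
ee_pos: [0.6102, 0.111, 0.0075]
tcp_rot: [180.0, 28.0, -102.0]
wrist_force: [-0.2, -0.7, -0.3]
opening: 0.0003
grasp_force: 0.0
```

servo_tool(moves=[[[-1.78,-0.5,-3.27],[-0.004,0.0018,0.0022],0],[[-1.78,-0.5,-3.27],[-0.004,0.0013,0.0022],0],[[0,0,0],[0,0,0],0]])

```text
time: 31.45
ee_pos: [0.6086, 0.1202, 0.0074]
tcp_rot: [179.9, 29.0, -94.6]
wrist_force: [-0.2, -1.4, -1.0]
opening: -0.0002
grasp_force: 0.0
```

```bash
python3 d.py
```

```text
31.45 [0.6086 0.1202 0.0074] [179.94  28.98 -94.64] F [-0.2 -1.4 -1. ] op -0.0002 g 0.0 q [ -2.8  13.2  -7.1  68.7  29.  -87.9]
[ 0.02862529 -0.11411579  0.00743851]
side bar_end 0.54 [ 0.1273 -0.118   0.033 ] 0.06
side can 0.82 [ 0.0044 -0.0291  0.0034] 
side can_cap 0.7 [-0.0021 -0.0306  0.1726] 
side pin_top 0.44 [ 0.1124 -0.1217  0.1579] 
top bar_end 0.97 [ 0.1235 -0.1131  0.0267] 0.04
top can 0.92 [-0.0029 -0.0227 -0.0006] 
top can_cap 0.61 [-0.0008 -0.0285  0.1756] 
top pin_top 0.6 [ 0.1133 -0.1157  0.1548]
```

servo_tool(moves=[[[0,0,0],[-0.0022,0,0.0012],0],[[0,0,0],[-0.0022,0,0.0012],0],[[0,0,0],[0,0,0],0]])

```text
time: 32.25
ee_pos: [0.6088, 0.1257, 0.0077]
tcp_rot: [180.0, 29.0, -94.6]
wrist_force: [0.3, -0.2, -0.6]
opening: 0.0001
grasp_force: 0.0
```

servo_tool(moves=[[[0,0,0],[-0.0018,0,0.001],0],[[0,0,0],[0,0,0],0]])

```text
time: 32.45
ee_pos: [0.609, 0.1276, 0.0077]
tcp_rot: [180.0, 29.0, -94.6]
wrist_force: [-0.0, -0.0, 0.0]
opening: -0.0003
grasp_force: 0.0
```

servo_tool(moves=[[[0,0,0],[-0.0018,0,0.001],0],[[0,0,0],[0,0,0],0]])

```text
time: 32.65
ee_pos: [0.6091, 0.1287, 0.0076]
tcp_rot: [180.0, 28.9, -94.6]
wrist_force: [-1.1, -6.0, 1.6]
opening: 0.0001
grasp_force: 2.8
```

servo_tool(moves=[[[0,0,0],[-0.0018,0,0.001],0],[[0,0,0],[0,0,0],0]])

```text
time: 32.85
ee_pos: [0.6092, 0.129, 0.0075]
tcp_rot: [180.0, 28.7, -94.7]
wrist_force: [-4.0, -16.4, 4.2]
opening: -0.0001
grasp_force: 8.4
```

```bash
python3 d.py
```

```text
32.85 [0.6092 0.129  0.0075] [179.96  28.74 -94.71] F [ -4.  -16.4   4.2] op -0.0001 g 8.4 q [ -1.8  13.   -7.3  68.1  28.7 -86.7]
[ 0.02863634 -0.1052614   0.00752404]
side bar_end 0.63 [ 0.1265 -0.1095  0.033 ] 0.02
side can 0.51 [ 0.0027 -0.0288  0.0073] 
side can_cap 0.49 [-0.0048 -0.0325  0.173 ] 
side pin_top 0.4 [ 0.1148 -0.1209  0.1583] 
top bar_end 0.8 [ 0.1282 -0.1005  0.0274] -0.02
top can 0.88 [-0.0004 -0.0252 -0.0046] 
top can_cap 0.59 [-0.     -0.0274  0.173 ] 
top pin_top 0.72 [ 0.0249 -0.6947 -0.0037]
```

servo_tool(moves=[[[0,0,0],[0.005,0,-0.0028],0],[[0,0,0],[0.0175,0,-0.0097],0],[[0,0,0],[0.0175,0,-0.02],0],[[0,0,0],[0,0,-0.04],0],[[0,0,0],[0,0,-0.05],0],[[0,0,0],[0,0,-0.05],0],[[0,0,0],[0,0,-0.05],0],[[0,0,0],[0,0,0],0]])

```text
time: 34.15
ee_pos: [0.6, -0.0136, 0.1894]
tcp_rot: [-179.4, 28.9, -94.4]
wrist_force: [0.4, -0.1, 0.0]
opening: -0.0002
grasp_force: 0.0
```

```bash
python3 d.py
python3 - <<'E'
from bar import *
plan([((.05,-.2,.23),-15,180),((.115,-.12,.215),0,180)],[4,5],off=0)
E
```

```text
34.15 [ 0.6    -0.0136  0.1894] [-179.45   28.93  -94.43] F [ 0.4 -0.1  0. ] op -0.0002 g 0.0 q [ -15.5   14.1   14.1   95.5   28.5 -102.3]
[ 0.02935224 -0.24820605  0.18941073]
side bar_end 0.63 [ 0.1268 -0.1092  0.0333] 0.02
side can 0.71 [ 0.0026 -0.0301  0.002 ] 
side can_cap 0.78 [-0.0019 -0.028   0.1716] 
side pin_top 0.55 [ 0.1154 -0.1204  0.1599] 
top bar_end 0.69 [ 0.126  -0.1002  0.0295] -0.02
top pin_top 0.55 [ 0.1162 -0.1151  0.1565] 
34.65 [ 0.5978 -0.0105  0.1822] [179.9   29.01 -94.57] F [0.3 0.1 0.6] op -0.0002 g 0.0 q [ -15.3   14.3   13.5   95.2   28.4 -102.2]
[ 0.02692606 -0.24520846  0.18224123]
[[-0.03, 3.5, -0.13], [-0.0157, -0.0056, -0.0049]]
[[-0.03, 3.5, -0.13], [-0.0154, -0.0057, -0.0059]]
[[-0.03, 3.5, -0.13], [-0.015, -0.0057, -0.0068]]
[[-0.03, 3.5, -0.13], [-0.0145, -0.0057, -0.0077]]
[[0.0, 3.0, 0.0], [-0.0147, -0.013, 0.007]]
[[-0.0, 3.0, -0.0], [-0.015, -0.013, 0.0063]]
[[0.0, 3.0, 0.0], [-0.0153, -0.013, 0.0055]]
[[-0.0, 3.0, 0.0], [-0.0156, -0.013, 0.0047]]
[[-0.0, 3.0, 0.0], [-0.0158, -0.013, 0.0038]]
[0.69434909 0.10827032 0.215     ]
```

servo_tool(moves=[[[0,3.5,0],[-0.0157,-0.0056,-0.0049],0],[[0,3.5,0],[-0.0154,-0.0057,-0.0059],0],[[0,3.5,0],[-0.015,-0.0057,-0.0068],0],[[0,3.5,0],[-0.0145,-0.0057,-0.0077],0],[[0,3,0],[-0.0147,-0.013,0.007],0],[[0,3,0],[-0.015,-0.013,0.0063],0],[[0,3,0],[-0.0153,-0.013,0.0055],0],[[0,3,0],[-0.0156,-0.013,0.0047],0],[[0,3,0],[-0.0158,-0.013,0.0038],0],[[0,0,0],[0,0,0],0]])

```text
time: 35.65
ee_pos: [0.696, 0.1104, 0.2128]
tcp_rot: [179.8, -0.1, -94.3]
wrist_force: [0.5, 0.4, -1.5]
opening: -0.0002
grasp_force: 0.0
```

Run:
```python
from bar import *
plan([((.115,-.12,.19),0,180)],[2],off=0)
_,d=snap("side"); p=cloud("side",d,np.ones(d.shape,bool)); k=p[(abs(p[:,0]-.694)<.02)&(abs(p[:,1]-.108)<.02)&(p[:,2]>.145)&(p[:,2]<.17)]; print(len(k),k.mean(0) if len(k) else 0,k.max(0),k.min(0))
```

```text
35.65 [0.696  0.1104 0.2128] [ 1.7982e+02 -9.0000e-02 -9.4340e+01] F [ 0.5  0.4 -1.5] op -0.0002 g 0.0 q [  9.   29.3  40.9 101.8  -0.  -76.6]
[ 0.11654201 -0.11777409  0.21276218]
[[0.09, -0.04, -0.17], [0.0011, 0.0007, 0.0114]]
[[0.09, -0.04, -0.17], [0.0011, 0.0007, 0.0114]]
[0.69434909 0.10827032 0.19      ]
51 [0.69496694 0.10354422 0.15449476] [0.70640623 0.12037082 0.15962434] [0.68411127 0.09384344 0.1459327 ]
```

servo_tool(moves=[[[0,0,0],[0.0011,0.0008,0.024],0],[[0,0,0],[0.0011,0.0007,0.024],0],[[0,0,0],[0,0,0.008],0],[[0,0,0],[0,0,0.006],0],[[0,0,0],[0,0,0.006],0],[[0,0,0],[0,0,0.006],0],[[0,0,0],[0,0,0],0]])

```text
time: 36.4
ee_pos: [0.6937, 0.1048, 0.1412]
tcp_rot: [180.0, -0.0, -94.6]
wrist_force: [-0.2, 1.2, -0.3]
opening: -0.0
grasp_force: 0.0
```

```bash
python3 d.py | grep -v can
```

```text
36.4 [0.6937 0.1048 0.1412] [179.96  -0.   -94.56] F [-0.2  1.2 -0.3] op -0.0 g 0.0 q [  8.6  26.1  28.5  92.4   0.  -76.8]
[ 0.11456233 -0.1234871   0.14116108]
side bar_end 0.8 [ 0.1282 -0.1045  0.0325] -0.0
side pin_top 0.65 [-0.1494  0.1828 -0.0005] 
top bar_end 0.51 [-0.1684 -0.422  -0.0024] 1.84
```

servo_tool(moves=[[[0,0,0],[-0.003,0,0],0],[[0,0,0],[0,0,0.004],0],[[0,0,0],[0,0,0.004],0],[[0,0,0],[0,0,0.004],0],[[0,0,0],[0,0,0.004],0],[[0,0,0],[0,0,0],0]])

```text
time: 37.5
ee_pos: [0.6938, 0.1079, 0.1248]
tcp_rot: [179.9, -0.0, -94.6]
wrist_force: [-0.2, -0.6, -0.5]
opening: 0.0
grasp_force: 0.0
```

servo_tool(moves=[[[0,0,0],[0,0,0.004],0],[[0,0,0],[0,0,0.004],0],[[0,0,0],[0,0,0.002],0],[[0,0,0],[0,0,0],0]])

```text
time: 37.9
ee_pos: [0.6938, 0.1078, 0.1149]
tcp_rot: [179.9, -0.0, -94.6]
wrist_force: [-0.2, -0.7, 0.6]
opening: 0.0
grasp_force: 0.0
```

```bash
python3 d.py 10s.png | grep -v can
```

```text
37.9 [0.6938 0.1078 0.1149] [ 1.7995e+02 -2.0000e-02 -9.4560e+01] F [-0.2 -0.7  0.6] op 0.0 g 0.0 q [  8.8  25.9  25.3  89.4  -0.  -76.6]
[ 0.11451275 -0.12048837  0.1149325 ]
side bar_end 0.92 [ 0.1234 -0.1047  0.0297] -0.0
side pin_top 0.56 [0.0013 0.0006 0.1605] 
top bar_end 0.58 [ 0.131  -0.3753 -0.0022] 0.91
top pin_top 0.17 [ 2.280e-02 -6.943e-01  1.000e-04]
```

View pics/10s.png

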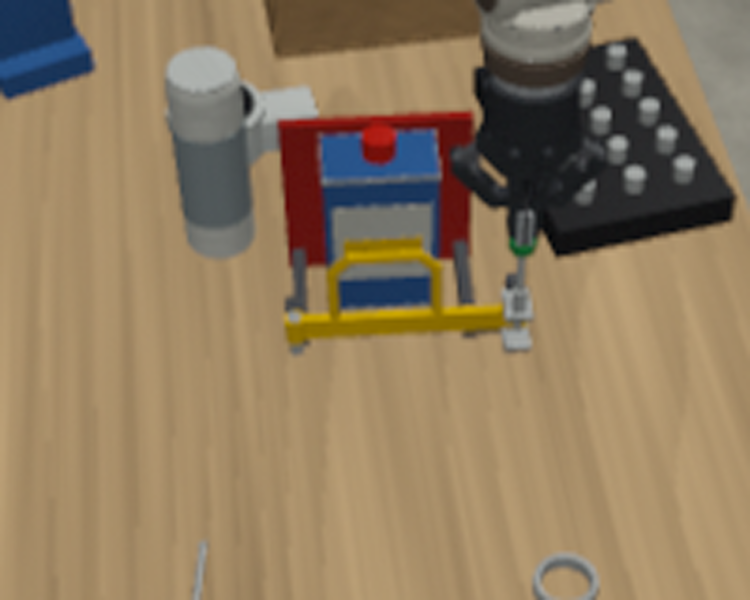

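The bar is shut across the upright can at (390,315), and the fingertips are over the green knob at (523,240). I'll keep pressing until it stops.

servo_tool(moves=[[[0,0,0],[0,0,0.004],0],[[0,0,0],[0,0,0.004],0],[[0,0,0],[0,0,0.004],0]])

```text
time: 38.7
ee_pos: [0.6942, 0.1079, 0.1034]
tcp_rot: [-180.0, 0.0, -94.6]
wrist_force: [-0.8, 0.6, 2.2]
opening: -0.0004
grasp_force: 1.4
```

servo_tool(moves=[[[0,0,0],[0,0,0.003],0],[[0,0,0],[0,0,0.003],0]])

```text
time: 38.9
ee_pos: [0.6944, 0.108, 0.1006]
tcp_rot: [-179.8, 0.0, -94.6]
wrist_force: [-9.9, -2.8, 33.3]
opening: 0.0001
grasp_force: 16.7
```

```bash
python3 d.py | grep -v can
python3 - <<'E'
from h import *
im,d=camera("side"); g=(im[...,1]>100)&(im[...,0]<80)&(im[...,2]<110); g[:100]=0; g[190:]=0; g[:,270:310].any(); m=np.zeros_like(g); m[:,270:310]=g[:,270:310]
p=cloud("side",d,m); print(len(p), np.round(p,3).tolist()[:12])
E
```

```text
38.9 [0.6944 0.108  0.1006] [-1.7983e+02  4.0000e-02 -9.4560e+01] F [-9.9 -2.8 33.3] op 0.0001 g 16.7 q [  8.8  25.6  23.3  87.5   0.  -76.6]
[ 0.11506661 -0.12029613  0.10060832]
side bar_end 0.89 [ 0.1296 -0.1047  0.0316] -0.0
side pin_top 0.53 [ 0.1145 -0.1191  0.1258] 
0 []
```

The pin hit a hard stop with its top at 0.126 m, so it is fully down. I'll retreat and verify.

servo_tool(moves=[[[0,0,0],[0,0,-0.005],0],[[0,0,0],[0,0,-0.015],0],[[0,0,0],[0,0,-0.04],0],[[0,0,0],[0,0,-0.05],0],[[0,0,0],[0.03,0,-0.04],0],[[0,0,0],[0.04,0,0],0],[[0,0,0],[0.04,0,0],0],[[0,0,0],[0.04,0,0],0],[[0,0,0],[0,0,0],0]])

```text
time: 40.35
ee_pos: [0.6815, -0.0462, 0.2469]
tcp_rot: [179.9, -0.1, -94.8]
wrist_force: [1.1, 0.3, 0.8]
opening: -0.0004
grasp_force: 0.0
```

```bash
python3 d.py
python3 - <<'E'
from h import *
snap("top"); marks("top",["spray","driver","clamp","jar"])
E
```

```text
40.35 [ 0.6815 -0.0462  0.2469] [ 1.7992e+02 -6.0000e-02 -9.4820e+01] F [1.1 0.3 0.8] op -0.0004 g 0.0 q [-3.900e+00  2.700e+01  4.170e+01  1.047e+02 -1.000e-01 -8.900e+01]
[ 0.11299547 -0.27502301  0.24688554]
side bar_end 0.86 [ 0.1261 -0.1071  0.0304] 0.01
side can 0.74 [ 0.0042 -0.0305  0.0056] 
side can_cap 0.94 [-0.001  -0.0305  0.1702] 
side pin_top 0.38 [ 0.1139 -0.1182  0.1272] 
top bar_end 0.84 [ 0.1255 -0.0987  0.0286] -0.03
top can 0.9 [ 0.0035 -0.0247 -0.0018] 
top can_cap 0.89 [-0.0019 -0.0267  0.1714] 
top pin_top 0.66 [-0.1261 -0.6742  0.0014] 
top call spray 0.63 [0.4429 0.2979 0.0036]
top call driver 0.55 [ 0.3909 -0.1728 -0.0046]
top call jar 0.69 [ 0.4138 -0.4306 -0.0036]
```

All as required, and the bystanders haven't moved. Handing in.

```bash
python3 -c "from workcell import *; print(job_done())"
```

```text
the job is handed in; nothing more can be done
None
```

The can stands upright against the panel, the bar is shut and the pin is fully down. I handed the job in at about 41 s. The spray can, screwdriver and jar measured where they started; I didn't re-measure the clamp, motor or wrench at the end.

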